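# Tablet into the pot, then open the push-and-turn cleaner jug

### The job

Get a cleaning dose ready: first put the round tablet from the pocket tray into the steel pot, leaving the two square tablets in their pockets. Then open the cleaner jug: press its safety cap down, twist it about 60 degrees counterclockwise (seen from above) while it is down, and lift it off. Finish while still holding the cap, level and still, straight above the jug's mouth and about 3 to 8 cm clear of it; keep the pot upright and leave the mug, tin and dip tub where they are.

Things in the scene. Friction and masses are not known exactly. Their poses are not given: they have to be found in the camera images.
- jug: White plastic cleaner jug strapped in a steel dock screwed to the worktop (fixed). Jug 100 x 120 mm, dock plate 150 x 130 mm, loop handle on its +x side reaching 88 mm from the centre. Origin: centre of the dock's underside on the worktop, z up. On the z axis a shoulder slopes up to a collar (52 mm diameter, top at 145 mm) that carries the neck (29 mm diameter, top at 171 mm) with two lugs.
- jug_mouth (a point): Centre of the top of the jug's neck, 171 mm above the worktop, on the jug's z axis; inside the cap at the start.
- cap: Grey ribbed push-and-turn safety cap on the jug: loose, 54 mm diameter, 34 mm high, hollow, about 60 g. Origin: centre of its lower rim, 153 mm above the worktop at the start; z up. At the start its x axis lies along the jug's x within 0.03 rad. Kept pressed down it turns counterclockwise (from above) about 1.05 rad: free to lift from 0.90 to 1.2 rad, where it meets an end stop. No clockwise turn.
- cap_top (a point): Centre of the cap's flat top, 34 mm above its lower rim (187 mm above the worktop at the start). Any grip direction across the cap's sides will do. Once turned, the cap springs up about 5 mm and lifts straight off with about 2 mm side clearance; 11 mm above its first height it is clear of the lugs.
- jug_plug (a joint): Sprung plug in the neck that pushes the cap up into its lock, in m: 0 with the cap locked (5 N), positive as the cap is pressed down. Lock is clear from 0.005; 0.006 to 0.007 is right (8 N); at 0.008 the cap meets the collar (9 N). -0.005 once the cap has sprung up or is off.
- tray: Grey pocket tray fixed on the worktop, 190 (x) x 64 (y) x 14 (z) mm, with three square pockets of 31 mm, 8 mm deep, in a row along its x axis at -58, 0 and +58 mm. Origin: centre of its underside.
- tablet_round: The round white tablet, 28 mm diameter, 24 mm high, about 20 g, standing in one of the three pockets (any of them) and rising 16 mm above the tray's top. Origin: centre of its underside.
- tablet_round_center (a point): Middle of the round tablet, 12 mm above its underside.
- tablet_square_a: A square white tablet, 22 x 22 x 14 mm, in another pocket; stays there. Origin: centre of its underside.
- tablet_square_b: The second square white tablet, 22 x 22 x 14 mm, in the remaining pocket; stays there. Origin: centre of its underside.
- dose_pot: Small open steel pot, loose, 67 mm diameter at the rim, narrower below, 52 mm high, 0.11 kg. Origin: centre of its underside; z up.
- mug: White mug, 82 mm across, 94 mm high, bystander at the back of the worktop. Origin: centre of its underside. Above the back hangs a glass-fronted hot cabinet (from about 0.7 m ahead of the robot, about 0.3 m above the worktop): keep the arm clear of it, drawing in before swinging across.
- tin: Food tin, 57 mm diameter, 72 mm high, bystander. Origin: centre of its underside.
- dip_tub: Lidded dip tub, 66 x 73 x 37 mm, bystander. Origin: centre of its underside.
Not all that is in view belongs to the job. What is shaped like the cap but turquoise is not meant.

How it is judged (in metres and radians):
On the way, in this order (a step that is already met when the one before it is completed fails the run):
1. the round tablet lies in the steel pot, let go (horizontal distance between tablet_round_center and dose_pot below 0.03 m and z of tablet_round_center in the frame of dose_pot below 0.035 m and contact force between the fingers and tablet_round below 0.1 N), for 0.2 s.
2. the safety cap is pressed down, still unturned (value of joint jug_plug above 0.0035 m and angle between the x axis of cap and the x axis of jug, either way round below 0.45 rad), for 0.05 s.
3. the cap is turned counterclockwise past its safety step while on the neck (angle between the x axis of cap and the x axis of jug, either way round above 0.8 rad and z of cap in the frame of jug below 0.165 m), for 0.05 s.
At the end, for the whole second after the job is handed in: Fingers hold the cap still and level (0.3 rad), rim 20 to 120 mm above the neck's top, within 30 mm of its axis, clear of the jug; round tablet inside the upright pot on the worktop; square tablets within 15 mm of their start (z of cap in the frame of jug between 0.191 and 0.291 m and horizontal distance between cap and jug_mouth below 0.03 m and angle between cap's own z axis and vertical below 0.3 rad and linear speed of cap below 0.03 m/s and contact force between the fingers and cap above 1 N and contact force between cap and jug below 0.1 N and horizontal distance between tablet_round_center and dose_pot below 0.03 m and z of tablet_round_center in the frame of dose_pot below 0.035 m and angle between dose_pot's own z axis and vertical below 0.2 rad and height (world z) of dose_pot below 0.01 m and distance of each of tablet_square_a, tablet_square_b from where it was at the start of the episode below 0.015 m); the arm keeps its last pose, push and grip.
It fails at once if a square tablet is taken out of its pocket (distance of any of tablet_square_a, tablet_square_b from where it was at the start of the episode above 0.02 m).
It fails at once if the pot is tipped over (angle between dose_pot's own z axis and vertical above 0.6 rad).
It fails at once if the mug, tin or dip tub is pushed away (distance of any of mug, tin, dip_tub from where it was at the start of the episode above 0.03 m).
It also fails if it takes over 53 s, if anything falls off the work surface, if the arm or the gripper's body presses on something with over 40 N, if the wrist force passes 120 N, or if a joint passes its speed limit or range.

### The arm

A 7-joint arm with a two-finger parallel gripper is mounted at the origin on a cart in front of the work surface, level with it; the furniture and walls round the work are solid. World frame = base frame: x ahead of the robot, y to its left, z up, the work surface at z = 0. Lengths are in mm, angles in rad, forces in N, time in s.
With the tool pointing down it reaches from about 400 to 875 mm from the base axis. Payload 19.3 kg.
Tool frame: the origin (TCP) lies at the very end of the fingers, on their centre line; the grasp point (between the pads) lies 19 mm behind it (grip_point_offset is the z of the grasp point in the tool frame, in mm); z points along the fingers, x is the direction in which the jaws open and shut, and the axes are right-handed (so a half turn about z gives the same grasp; the last joint's range is limited). The gripper opens to 85 mm and grips with 20 to 120 N. Pads are 22 mm wide; open, the fingers measure 114 mm over their backs; the gripper's body (76 mm by 85 mm) begins 54 mm behind the grasp point. The pads swing forward as they close: fully open they stand 13 mm farther back than shut.
Start: joints at [-1.342, 0.521, -0.036, 1.599, 0.021, 1.021, -0.113], TCP at [184.002, 597.292, 231.291] pointing down, gripper open.
Joint ranges: [-2.91, 2.91], [-0.3, 2.13], [-1.5, 1.42], [0.17, 2.43], [-1.26, 4.41], [0.16, 1.93], [-2.52, 2.52]. Speed limits (rad/s): [1.89, 1.89, 2.39, 2.39, 3.01, 3.01, 3.01].

### API

Orientations are given as a 3x3 rotation matrix whose columns are the frame's x, y, z axes.
In Python, from workcell import movep, movel, goto_joints, open_gripper, clamp, wait, inverse_kinematics, read_state, camera, PlanningError, finish_job, grip_point_offset gives the robot as it stands. Calls block until the motion is done:
- movep(position, orientation): joint-space move of the TCP to a pose.
- movel(position, frame=None, max_speed=150, guard=None): straight line of the TCP; frame=None keeps the orientation; max_speed is the mean speed in mm/s. With guard (N) it stops when the force on the tool has changed by that much, and returns True; else False.
- goto_joints(angles): joint-space move.
- open_gripper() and clamp(): open the fingers fully, or close them until they stop; the grip force is fixed at half the most.
- wait(seconds).
- inverse_kinematics(position, orientation): joint angles nearest the present ones, or None.
- read_state(): the state.
- camera(name): name is "scene" or "side" or "wrist"; returns a dict with "image" (400x640x3 uint8, blue, green, red), "range_z" (400x640 float32, mm along the optical axis (not along the pixel's ray), 0 where there is no reading), "fx", "fy", "cx", "cy" (pixels), "cam_to_world" (4x4, takes a point from camera to world coordinates). Camera axes: x right, y up, looking along -z (the intrinsics and any distortion apply to the point x, -y, -z); pixel columns grow to the right and rows downward; lengths in mm; the calibration is good to about 2 mm. The wrist camera is an equidistant fisheye: a pixel r from the principal point sees the ray r / f radians off the axis. A picture is of the moment at which its call begins.
A pose or a line that the arm cannot do raises PlanningError and nothing moves.
- finish_job(): hands the job in, once; it reports no verdict.
The state is a dict: "time": time; "qpos": joint angles; "qvel": joint speeds; "joint_efforts": joint torques, N m; "eef_pos": TCP position; "tool_rot": TCP orientation; "ft_force": force on the tool from outside, world axes, zero at the start; "torque": the same for the moment, N m; "finger_gap": finger opening in mm.
Only numpy, scipy, OpenCV 4.12 (cv2) and the standard library are available. Lean on these libraries where they do the work, as an engineer would, in place of code of your own. Each camera call takes 0.05 s, during which the arm holds its last target. There are 200 camera calls.

## Working session

There is one attempt and no reset: what is moved stays moved. The work goes in short steps, each a Python script; the robot and the scene stay as the last script left them, time stands still between calls to the robot, and variables do not carry over. Pictures are saved under pics/ and viewed, about 8 in all and at most 12, crops included, and the job is handed in when it is done.

```bash
mkdir -p pics; cat > h.py <<'E'
import numpy as np, cv2
from workcell import *
def cloud(c):
    z=c["range_z"].astype(float); v,u=np.mgrid[0:400,0:640]
    P=np.stack([(u-c["cx"])/c["fx"]*z,-(v-c["cy"])/c["fy"]*z,-z,np.ones_like(z)],-1)
    W=(P@np.array(c["cam_to_world"]).T)[...,:3]; W[z<=0]=np.nan
    return W
def down(a):  # jaw direction at angle a in world xy, tool z down
    c,s=np.cos(a),np.sin(a); return np.array([[c,s,0],[s,-c,0],[0,0,-1.]])
E
python3 - <<'E'
from h import *
for n in("scene","side"):
    c=camera(n); np.savez(n,**c); cv2.imwrite(f"pics/{n}.png",c["image"]); print(n,np.round(c["cam_to_world"],3).tolist(),c["fx"],(c["range_z"]>0).mean())
print(read_state(),grip_point_offset)
E
ls
```

```text
scene [[0.817, 0.281, -0.503, 119.295], [-0.577, 0.41, -0.707, -650.869], [0.007, 0.868, 0.497, 591.033], [0.0, 0.0, 0.0, 1.0]] 414.7356018812721 0.99605859375
side [[-0.979, 0.124, -0.163, 398.301], [-0.205, -0.628, 0.75, 753.988], [-0.009, 0.768, 0.64, 803.998], [0.0, 0.0, 0.0, 1.0]] 458.19205584617885 0.9959609375
{'time': 0.1, 'qpos': array([-1.34218182,  0.52197958, -0.03631056,  1.59989115,  0.02122051,
        1.02108624, -0.11277519]), 'qvel': array([-0.00147632, -0.00134365,  0.00057519, -0.00055771,  0.00129836,
        0.00123781,  0.00013812]), 'joint_efforts': array([ 3.53661198e-03, -9.28483272e+01,  1.98440664e+00, -3.70528042e+01,
        1.82179094e-02,  5.32631966e-03,  6.77149660e-05]), 'eef_pos': array([183.95752219, 597.03364453, 230.78922077]), 'tool_rot': array([[ 2.94378901e-01,  9.55688769e-01, -1.99074392e-04],
       [ 9.55688293e-01, -2.94378954e-01, -9.58489459e-04],
       [-9.74620922e-04,  9.19060081e-05, -9.99999521e-01]]), 'ft_force': array([ 0.18682698,  0.51229657, -0.41455797]), 'torque': array([ 0.03472152, -0.00258086, -0.0115789 ]), 'finger_gap': 85.52234664109274} -18.700000000000003
h.py
pics
scene.npz
side.npz
```

View pics/scene.png

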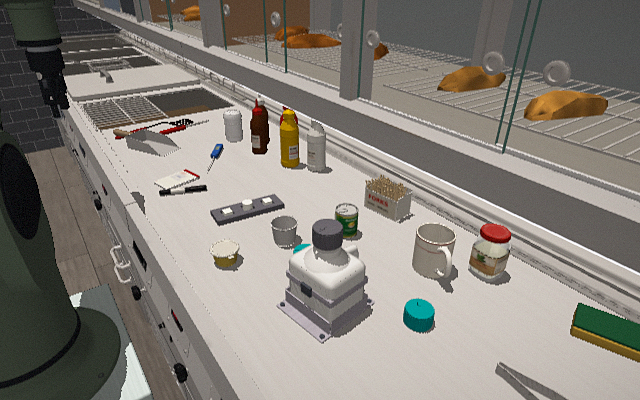

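View pics/side.png

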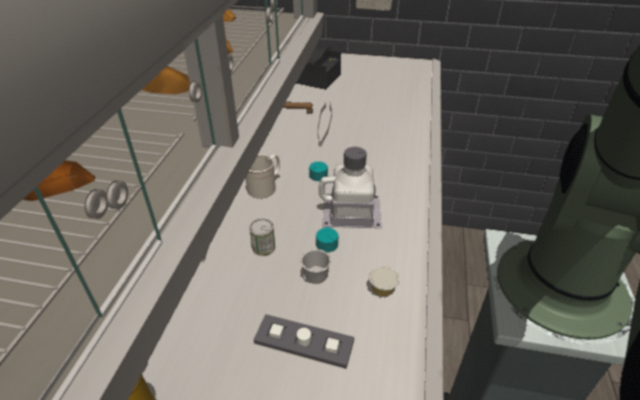

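The scene view shows the tray at about (248,209) with the taller round tablet in its middle pocket, the pot at (284,231) and the grey cap at (327,235). The side view agrees: tablet (304,336), pot (316,266), cap (355,157). A turquoise decoy sits between the pot and the jug.

```bash
python3 - <<'E'
from h import *
R={"scene":dict(tray=(248,209,50,25),pot=(284,231,18,22),cap=(327,235,22,20),tin=(347,220,16,22),dip=(225,254,20,18),mug=(435,250,28,35),dec=(302,247,12,8)),
"side":dict(tray=(304,340,55,28),pot=(316,266,18,18),cap=(355,157,16,14),tin=(262,237,16,20),dip=(383,281,18,15),mug=(262,175,22,24),dec=(327,239,14,12))}
hts=dict(tray=(18,45),pot=(45,60),cap=(180,195),tin=(66,80),dip=(32,45),mug=(88,102),dec=(20,45))
for n in R:
    W=cloud(np.load(n+".npz"))
    for k,(u,v,a,b) in R[n].items():
        P=W[v-b:v+b,u-a:u+a].reshape(-1,3); P=P[~np.isnan(P[:,0])]
        lo,hi=hts[k]; Q=P[(P[:,2]>lo)&(P[:,2]<hi)]
        if len(Q)<4: print(n,k,len(Q),np.nanmax(P[:,2]));continue
        print(n,k,len(Q),"med",np.median(Q,0).round(1),"min",np.percentile(Q,2,0).round(0),"max",np.percentile(Q,98,0).round(0))
        if k=="tray":
            lab=Q.astype(np.float32)
            _,l,c=cv2.kmeans(lab,3,None,(3,50,.1),10,cv2.KMEANS_PP_CENTERS)
            for i in range(3): q=Q[l[:,0]==i]; print("  tab",len(q),q.mean(0).round(1),"top",np.percentile(q[:,2],90).round(1), "mid",((q.max(0)+q.min(0))/2).round(1))
            T=P[(P[:,2]>9)&(P[:,2]<18)][:,:2].astype(np.float32); print("  tray rect",cv2.minAreaRect(T))
    # jug plate: 
    u,v,a,b=(327,290,50,50) if n=="scene" else (350,205,35,25)
    P=W[v-b:v+b,u-a:u+a].reshape(-1,3); 
    Q=P[(P[:,2]>90)&(P[:,2]<110)]; print(n,"jug rect z90-110",cv2.minAreaRect(Q[:,:2].astype(np.float32)))
    Q=P[(P[:,2]>2.5)&(P[:,2]<20)]; print(n,"plate",cv2.minAreaRect(Q[:,:2].astype(np.float32)))
E
```

```text
scene tray 419 med [540.9 104.2  30.2] min [466.  48.  18.] max [592. 263.  44.]
  tab 42 [472.1 261.4  20.2] top 21.5 mid [471.7 336.5  20.8]
  tab 257 [547.3  87.5  34.8] top 43.4 mid [540.3  76.8  31.5]
  tab 120 [544.8 244.8  25.2] top 31.3 mid [555.9 250.3  25.9]
  tray rect ((514.7242431640625, 267.2927551269531), (174.99642944335938, 323.5457458496094), 41.19611740112305)
scene pot 169 med [540.3  79.2  50.5] min [509.  44.  45.] max [572. 107.  54.]
scene cap 503 med [ 487.6 -165.8  187.4] min [ 465. -188.  181.] max [ 515. -138.  189.]
scene tin 270 med [682.2  13.9  69.9] min [656. -13.  66.] max [709.  42.  74.]
scene dip 437 med [387.4  79.9  36.3] min [358.  49.  34.] max [417. 112.  39.]
scene mug 307 med [ 746.3 -205.5   92.4] min [ 713. -253.   88.] max [ 792. -161.   96.]
scene dec 83 med [530.8 -10.9  34.4] min [510. -19.  29.] max [552.   1.  37.]
scene jug rect z90-110 ((493.883056640625, -180.93138122558594), (103.23240661621094, 141.80419921875), 76.17438507080078)
scene plate ((538.6759643554688, -116.39659118652344), (309.6779479980469, 241.94924926757812), 56
[... 427 characters left out ...]
 50.2] min [510.  45.  45.] max [573. 110.  54.]
side cap 272 med [ 493.4 -154.3  186.5] min [ 469. -184.  181.] max [ 518. -134.  189.]
side tin 340 med [684.6  15.9  69. ] min [659. -11.  66.] max [710.  43.  73.]
side dip 574 med [389.6  84.8  35.9] min [361.  55.  33.] max [419. 114.  39.]
side mug 108 med [ 738. -188.   92.] min [ 715. -245.   88.] max [ 768. -156.   96.]
side dec 366 med [534.6 -18.   33.2] min [510. -48.  21.] max [560.   2.  37.]
side jug rect z90-110 ((507.41107177734375, -125.59673309326172), (136.3777618408203, 60.94256591796875), 5.8817830085754395)
side plate ((497.59637451171875, -187.11697387695312), (194.8631591796875, 203.27804565429688), 11.686577796936035)
```

```bash
python3 - <<'E'
from h import *
import time
cands=[(inverse_kinematics([529.8,251.5,120],down(a)),a) for a in (1.489,1.489-np.pi)]
q0=read_state()["qpos"]
for q,a in cands: print(a,None if q is None else (np.round(q,2),abs(q-q0).max().round(2)))
a=min((c for c in cands if c[0] is not None),key=lambda c:abs(c[0][6]))[1]; print("use",a)
movep([529.8,251.5,120],down(a))
movel([529.8,251.5,16.5],max_speed=100,guard=12)
s=read_state(); print(s["eef_pos"],s["ft_force"])
clamp(); s=read_state(); print(s["finger_gap"],s["eef_pos"],s["ft_force"],s["time"])
movel([529.8,251.5,110]); s=read_state(); print(s["finger_gap"],s["time"])
cv2.imwrite("pics/w1.png",camera("wrist")["image"])
E
```

```text
1.489 (array([-0.54,  0.6 , -0.  ,  1.8 ,  0.  ,  0.74,  0.94]), np.float64(1.06))
-1.652592653589793 (array([-0.95,  0.69,  0.61,  1.82, -0.54,  0.8 , -1.72]), np.float64(1.6))
use 1.489
[530.14589343 251.66296888  17.08923975] [-0.17538599 -0.3359518   0.25591217]
25.475232951264353 [529.90435025 251.54688304  16.97430118] [-2.00675207 -0.24323387  8.59843005] 3.7083
25.0644966284664 4.4833
```

View pics/w1.png

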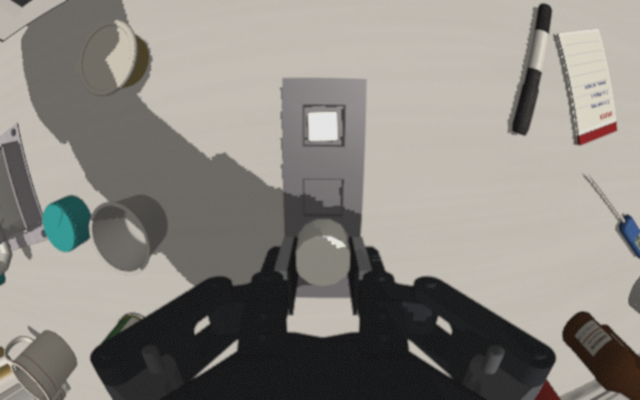

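The wrist view shows the tablet held between the fingers at (322,252). The middle pocket (323,196) is empty and the square tablet is still in its pocket at (322,126). Next I place the tablet in the pot.

```bash
python3 - <<'E'
from h import *
movel([541,76.5,110]); movel([541,76.5,60],max_speed=80,guard=10)
wait(0.2); open_gripper(); wait(0.3)
movel([541,76.5,220])
s=read_state(); print(s["finger_gap"],s["time"],s["eef_pos"],s["qpos"].round(2))
c=camera("wrist"); cv2.imwrite("pics/w2.png",c["image"])
c=camera("scene"); np.savez("scene2",**c)
W=cloud(c); P=W[205:260,262:308].reshape(-1,3); Q=P[(P[:,2]>45)&(P[:,2]<58)]; print(np.percentile(Q,[2,98],0).round(0))
for a in np.arange(-1.6,1.6,.2):
    q=inverse_kinematics([492,-161,230],down(a)); 
    q2=inverse_kinematics([492,-161,230],down(a+1.05)); 
    print(round(a,2),None if q is None else q.round(2),None if q2 is None else q2.round(2))
E
```

```text
85.76085693455789 8.9583 [540.59928265  76.48478483 219.26114957] [-0.24  0.41 -0.01  1.82  0.    0.91  1.24]
[[509.  44.  45.]
 [572. 109.  54.]]
-1.6 [-0.36  0.45  0.77  1.91 -0.39  0.93 -1.01] [-0.19  0.39  0.52  1.9  -0.25  0.91 -0.1 ]
-1.4 [-0.33  0.44  0.72  1.91 -0.36  0.93 -0.84] [-0.16  0.39  0.48  1.9  -0.22  0.91  0.07]
-1.2 [-0.3   0.43  0.68  1.91 -0.33  0.92 -0.66] [-0.13  0.38  0.43  1.9  -0.2   0.9   0.25]
-1.0 [-0.27  0.42  0.63  1.91 -0.3   0.92 -0.49] [-0.09  0.37  0.39  1.9  -0.18  0.9   0.43]
-0.8 [-0.23  0.4   0.58  1.9  -0.28  0.91 -0.32] [-0.06  0.37  0.34  1.9  -0.16  0.9   0.61]
-0.6 [-0.2   0.4   0.53  1.9  -0.25  0.91 -0.15] [-0.03  0.37  0.3   1.89 -0.13  0.9   0.78]
-0.4 [-0.17  0.39  0.49  1.9  -0.23  0.91  0.03] [ 0.01  0.36  0.25  1.89 -0.11  0.9   0.96]
-0.2 [-0.14  0.38  0.44  1.9  -0.2   0.9   0.21] [ 0.04  0.36  0.2   1.89 -0.09  0.9   1.14]
-0.0 [-0.1   0.38  0.4   1.9  -0.18  0.9   0.38] [ 0.08  0.36  0.16  1.89 -0.07  0.9   1.32]
0.2 [-0.07  0.37  0.35  1.9  -0.16  0.9   0.56] [ 0.11  0.35  0.11  1.89 -0.05  0.9   1.5 ]
0.4 [-0.04  0.37  0.31  1.89 -0.14  0.9   0.74] [ 0.15  0.35  0.07  1.89 -0.03  0.9   1.68]
0.6 [-0.    0.36  0.26  1.89 -0.12  0.9   0.92] [ 0.19  0.35  0.02  1.88 -0.01  0.91  1.86]
0.8 [ 0.03  0.36  0.22  1.89 -0.1   0.9   1.1 ] [ 0.22  0.35 -0.03  1.88  0.01  0.91  2.04]
1.0 [ 0.07  0.36  0.17  1.89 -0.08  0.9   1.28] [ 0.25  0.35 -0.07  1.88  0.03  0.91  2.22]
1.2 [ 0.11  0.36  0.12  1.89 -0.05  0.9   1.46] [ 0.28  0.35 -0.11  1.88  0.05  0.91  2.41]
1.4 [ 0.14  0.35  0.08  1.89 -0.03  0.9   1.64] [ 0.85  0.47 -0.86  1.85  0.42  1.01  2.26]
```

View pics/w2.png

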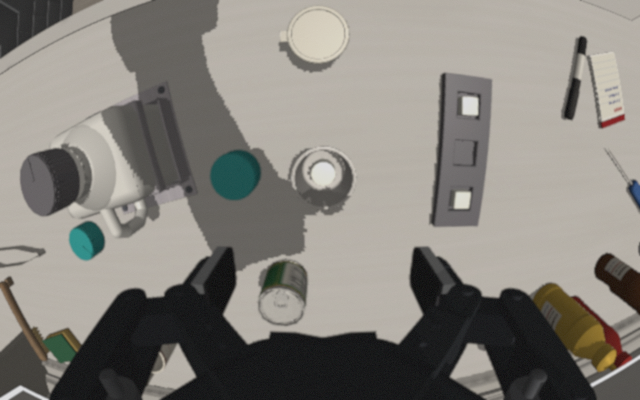

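The wrist view shows the round tablet in the upright pot at (323,173), with both square tablets still in their pockets. Next I refine the cap's centre from its top face and approach it.

```bash
python3 - <<'E'
from h import *
cs=[]
for n,(u,v,a,b) in dict(scene=(327,235,22,20),side=(355,157,16,14)).items():
    W=cloud(np.load(n+".npz")); P=W[v-b:v+b,u-a:u+a].reshape(-1,3)
    for lo in (165,183):
        Q=P[(P[:,2]>lo)&(P[:,2]<192)][:,:2].astype(np.float32)
        (c,r)=cv2.minEnclosingCircle(Q); print(n,lo,np.round(c,1),round(r,1))
    cs.append(c)
x,y=np.mean(cs,0); print(x,y)
movel([541,76.5,290]); movep([x,y,290],down(0.0))
c=camera("wrist"); np.savez("wrist3",**c); cv2.imwrite("pics/w3.png",c["image"])
s=read_state(); print(s["eef_pos"],s["time"],s["qpos"].round(2)); print(c["fx"],c["cx"],c["cy"],np.round(c["cam_to_world"],3).tolist())
E
```

```text
scene 165 [ 491.3 -162.2] 28.3
scene 183 [ 491.2 -161.4] 27.9
side 165 [ 492.5 -159.3] 29.2
side 183 [ 492.3 -159.3] 29.2
491.734619140625 -160.34044647216797
[ 492.18525551 -158.9446579   289.50688184] 10.6833 [-0.1   0.3   0.38  1.82 -0.13  1.04  0.33]
309.70691628693146 322.57747412822545 197.63509697573093 [[1.0, -0.003, -0.001, 491.855], [0.003, 0.96, 0.278, -88.333], [0.0, -0.278, 0.96, 431.462], [0.0, 0.0, 0.0, 1.0]]
```

View pics/w3.png

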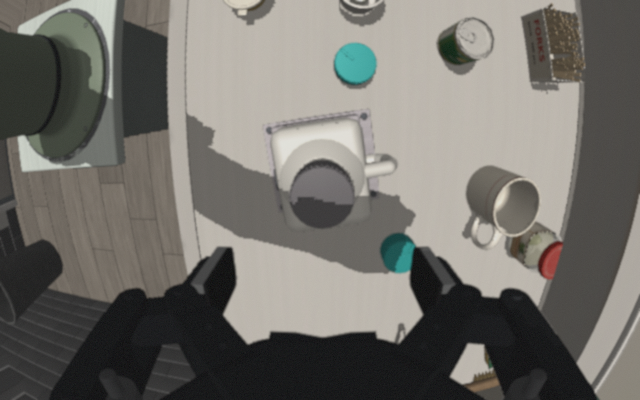

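The cap top is centred between the open fingers at about (322,200), consistent with (491.8,-160.5). I descend and clamp it.

```bash
python3 - <<'E'
from h import *
x,y=491.8,-160.5
movel([x,y,215],max_speed=120); hit=movel([x,y,157],max_speed=60,guard=10); wait(.2)
s=read_state(); print(hit,s["eef_pos"],s["ft_force"]); f0=s["ft_force"][2]
clamp(); wait(.2); s=read_state(); print(s["finger_gap"],s["eef_pos"],s["ft_force"],s["torque"],s["time"])
f1=s["ft_force"][2]; z0=157
if 45<s["finger_gap"]<60:
  for d in range(1,10):
    movel([x,y,z0-d],max_speed=20); wait(.1); s=read_state()
    print(d,s["eef_pos"].round(2),s["ft_force"].round(2),round(s["time"],2))
    if s["ft_force"][2]-f0>9.5: break
E
```

```text
False [ 491.9283389  -160.50188712  157.24783574] [ 0.20198452 -0.76235896 -0.24479792]
52.54602709110145 [ 491.82935572 -160.48768903  157.0800866 ] [0.28397359 1.45147302 4.67374387] [ 0.1210692   0.21707984 -0.00125961] 13.375
1 [ 491.83 -160.5   156.04] [-0.61  0.58  5.25] 13.72
2 [ 491.83 -160.5   155.05] [-0.81  1.32  5.96] 14.07
3 [ 491.84 -160.48  154.07] [-1.25  0.46  5.69] 14.43
4 [ 491.85 -160.51  153.1 ] [-1.22  1.34  6.17] 14.78
5 [ 491.85 -160.51  152.11] [-2.25  1.02  7.36] 15.12
6 [ 491.86 -160.5   151.14] [-1.59  0.89  8.09] 15.47
7 [ 491.82 -160.49  150.14] [-1.99  0.81  7.77] 15.82
8 [ 491.88 -160.53  149.57] [-4.3   1.44 17.59] 16.18
```

The spring force curve matches the description, and the collar stops the cap at about z=149.7. I back off 1 mm and twist.

```bash
python3 - <<'E'
from h import *
x,y=491.8,-160.5
movel([x,y,150.6],max_speed=20); wait(.1); s=read_state(); print(s["ft_force"].round(2),s["torque"].round(3))
for a in (.2,.4,.6,.8,.95,1.05):
    movel([x,y,150.6],frame=down(a),max_speed=60) ; s=read_state()
    print(a,np.arctan2(*s["tool_rot"][1::-1,0]).round(3),s["eef_pos"].round(2),s["ft_force"].round(1),s["torque"].round(2),s["finger_gap"].round(1),round(s["time"],2))
c=camera("scene"); np.savez("scene4",**c); cv2.imwrite("pics/s4.png",cv2.resize(c["image"][160:350,240:430],None,fx=3,fy=3))
E
```

```text
[-1.66  0.86  7.22] [0.187 0.389 0.042]Traceback (most recent call last):
  File "<stdin>", line 6, in <module>
AttributeError: 'float' object has no attribute 'round'
```

```bash
python3 - <<'E'
from h import *
x,y=491.8,-160.5
for a in (.2,.4,.6,.8,.95,1.05):
    movel([x,y,150.6],frame=down(a),max_speed=60) ; s=read_state(); R=s["tool_rot"]
    print(a,round(float(np.arctan2(R[1,0],R[0,0])),3),s["eef_pos"].round(2),s["ft_force"].round(1),s["torque"].round(2),round(float(s["finger_gap"]),1),round(s["time"],2))
c=camera("scene"); np.savez("scene4",**c); cv2.imwrite("pics/s4.png",cv2.resize(c["image"][160:350,240:430],None,fx=3,fy=3))
E
```

```text
0.2 0.2 [ 492.17 -160.56  150.87] [-0.4  1.   6.6] [ 0.14  0.06 -0.01] 52.4 17.12
0.4 0.401 [ 492.19 -160.6   150.89] [0.1 0.7 7.6] [0.2  0.1  0.04] 52.8 17.48
0.6 0.601 [ 492.18 -160.58  150.87] [0.6 1.4 8.1] [0.16 0.01 0.01] 52.9 17.82
0.8 0.801 [ 492.23 -160.59  150.88] [-0.4  0.5  7.6] [0.14 0.03 0.07] 52.5 18.18
0.95 0.951 [ 492.22 -160.58  150.9 ] [-0.1  1.4  6.5] [0.14 0.05 0.06] 52.8 18.48
1.05 1.051 [ 492.2  -160.61  150.89] [-0.2  1.1  8.3] [ 0.09 -0.01  0.04] 53.0 18.73
```

View pics/s4.png

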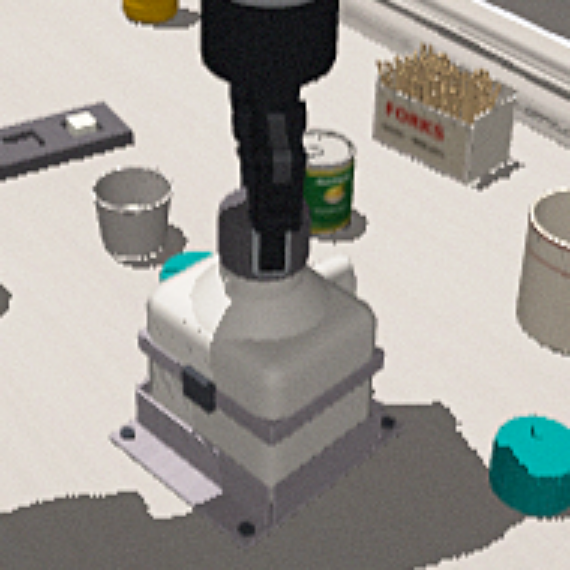

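The crop shows the fingers on the cap at (265,245). The twist torque stayed under 0.1 N·m, which means the cap turned with no slip or stop. I now lift with a guard.

```bash
python3 - <<'E'
from h import *
x,y=491.8,-160.5
for z in (157,160,164,170,180):
    hit=movel([x,y,z],max_speed=30,guard=20); s=read_state(); print(z,hit,s["eef_pos"].round(2),s["ft_force"].round(1),round(float(s["finger_gap"]),1),round(s["time"],2))
    if hit or s["ft_force"][2]<-8: break
else:
    movel([x,y,225],max_speed=60); wait(.4); s=read_state(); print(s["eef_pos"],s["ft_force"],s["finger_gap"],s["time"])
c=camera("scene"); np.savez("scene5",**c); cv2.imwrite("pics/s5.png",cv2.resize(c["image"][140:340,200:440],None,fx=3,fy=3))
E
```

```text
157 False [ 492.21 -160.62  157.23] [ 1.6 -0.3  4.2] 52.5 19.14
160 False [ 491.88 -160.53  160.09] [ 1.3 -0.3  3.5] 52.7 19.39
164 False [ 491.56 -160.47  163.97] [ 0.5  0.8 -0.6] 52.3 19.68
170 False [ 491.85 -160.52  170.18] [ 0.1 -0.1 -0.1] 52.7 20.02
180 False [ 491.89 -160.52  180.16] [-0.3  0.1 -0.8] 52.5 20.51
[ 491.770787   -160.49339504  224.8890127 ] [ 0.05141789  0.3118773  -1.02856838] 52.43268243642205 21.8083
```

View pics/s5.png

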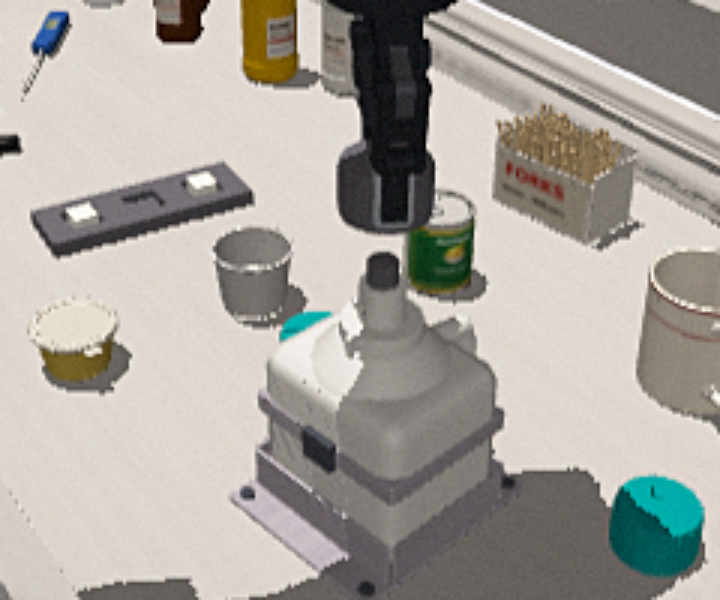

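The crop shows the cap held level at (387,190), clear above the bare neck with its plug at (383,270). The pot is upright, the square tablets are in their pockets, and the bystanders haven't moved. I hand it in.

```bash
python3 - <<'E'
from h import *
finish_job(); print(read_state()["time"])
E
```

```text
the job is handed in; nothing more can be done
the job is handed in; nothing more can be done
```

I did the job in order and handed it in at about 22 s of the 53 s allowed. `finish_job()` gives no verdict, so the result below rests on my own checks.

- **Tablet:** I moved the round tablet from the middle pocket into the steel pot and let it go. The wrist picture afterwards showed it inside the upright pot, with both square tablets in their pockets.
- **Cap press:** I gripped the cap and pressed it down. The force rose from about 5 N to 8 N as described. It met the collar briefly at 17.6 N, so I backed off 1 mm before twisting.
- **Cap twist:** I turned it 1.05 rad counterclockwise. The measured torque stayed below 0.1 N·m, which I took to mean the cap turned without slipping.
- **Lift:** The cap came off freely, and the force dropped to just the cap's weight. By calculation its rim is about 50 mm above the neck's top, on the jug's axis.
- **Last picture:** It showed the cap level and clear of the bare neck, the pot upright, the square tablets in place and the mug, tin and dip tub looking unmoved.

No check failed. The finger gap read 1.5 to 3 mm less than the true diameters while gripping, 25 mm on the tablet and 52.5 mm on the cap. I put that down to pad give and didn't look further.

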